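# Set the door switch of a bench test kiln by feel

## Task

The door switch of the little test kiln no longer trips. With the door shut as it is and the clamp lever still up, push the switch carriage along its slide on the kiln's roof towards the door until you feel its roller lever click over against the striker, and no further: never run the lever to the end of its travel. Then press the clamp lever fully down, so that the carriage stays set with the switch still clicked, let go, and leave the other things on and round the kiln as they are.

Things in the scene. Friction and masses are not known exactly. Their poses are not given: they have to be found in the camera images.
- kiln: Bench test kiln, grey steel box 240 deep x 260 wide, fixed, door shut. Origin: under its middle, on the table; x to the kiln's back, y to its left seen from the front, z up; flat roof 170 mm up. On the roof at y = +30 mm a steel slide (58 wide, lips 10 high) runs along x from -70 to +98 mm. The striker, a 26 wide upright steel strip 57 high, stands at x = -83 mm give or take 8: find it by feel.
- carriage (a joint): How far the switch carriage has slid towards the door (along the kiln's -x), 0 to 0.075 m; 0 to 0.025 at the start. It drags with 8 to 9 N and stays where it is left. Its steel plate is 62 long x 46 wide, its top 9 mm above the roof; a black switch 26 x 20 in plan, 55 mm above the roof at its top, stands on its front part.
- flange (a point): Centre of the back face of the carriage's upright flange, the place to push it towards the door: face 46 wide, from the plate to 36 mm above the roof, 4 mm thick, square to the slide, at the carriage's end away from the door. This point lies 22 mm above the roof. Behind it the slide is open.
- roller_lever (a joint): Roller lever on the switch's front, rad: 0 free, grows as the striker pushes the roller in (1 mm of carriage is 0.03). Pushing then takes about 4 N more than the drag, from 0.11 about 7 N more; as the switch clicks over, between 0.17 and 0.26, that drops by 3 N or more. It counts as clicked from 0.20. Past 0.29 it rises again; 0.42 is the end of travel, 0.38 already too far.
- roller (a point): Centre of the white roller, 13 mm across, at the lever's upper end; free, its front stands 50 mm ahead (towards the door) of the middle of the carriage and 81 mm ahead of the flange point. It meets the striker about 50 mm above the roof.
- clamp (a joint): Clamp lever of the carriage, rad: 0 sticking up at 46 degrees, 0.8 pressed fully down (level), where it meets its stop. 0 to 0.12 at the start. It turns about a pin along the slide, takes 2 to 4 N at its grip and stays where it is left.
- clamp_pad (a point): Point on the axis of the clamp lever's black round grip (12 mm thick), 52 mm from its pin and 16 mm from the grip's end, the place to press straight down. The pin lies 26 mm above the roof, 17 mm ahead of the flange point (towards the door); the lever points to the kiln's -y and sinks to that height when it is down.
- screwdriver_grip (a point): Wooden-handled screwdriver lying along x on the right of the kiln's roof, to be left there; point in the middle of its handle.
- marker: Marker pen 135 mm long, 17 thick, lying loose along the slide on the left of the kiln's roof, to be left there; origin under its middle.
- cup_glazed: Glazed tumbler 65 mm across, 71 high, standing loose on the table to the left of the kiln, to be left there; origin under its middle.
- glaze_jar_4: White-lidded jar 54 mm across, 62 high, standing loose on the table to the right of the kiln, to be left there; origin under its middle.

How it is judged:
By the outcome, as a careful person would: the job done as asked, in the order asked, and still so for the second after the job is handed in, with the robot touching nothing.
It also fails if it takes over 66 s, if anything falls off the work surface, if the arm or the gripper's body presses on something with over 40 N, if the wrist force passes 120 N, or if a joint passes its speed limit or range.

## Robot

A 7-joint arm with a two-finger parallel gripper is mounted at the origin on a cart in front of the work surface, level with it; the furniture and walls round the work are solid. World frame = base frame: x ahead of the robot, y to its left, z up, the work surface at z = 0. Lengths are in m, angles in rad, forces in N, time in s.
With the tool pointing down it reaches from about 0.425 to 0.875 m from the base axis. Payload 4.7 kg.
Tool frame: the origin (TCP) lies midway between the tips of the shut fingers; the grasp point (between the pads) lies ctrl.grasp_offset behind it (ctrl.grasp_offset is the distance from the TCP to the grasp point, in m); z points along the fingers, y is the line along which they close (so a half turn about z gives the same grasp; the last joint's range is limited). The gripper opens to 87 mm and grips with 3 to 60 N. Pads are 19 mm wide; open, the fingers measure 117 mm over their backs; the gripper's body (75 mm by 190 mm) begins 51 mm behind the grasp point.
Start: joints at [-1.329, 0.321, -0.07, 1.45, 0.023, 1.371, -0.057], TCP at [0.147, 0.633, 0.223] pointing down, gripper open.
Joint ranges: [-2.86, 2.86], [-0.3, 2.09], [-1.38, 1.24], [0.06, 2.45], [-1.56, 4.7], [0.09, 2.05], [-2.69, 2.69]. Speed limits (rad/s): [2.57, 2.57, 3.14, 3.14, 3.14, 3.14, 3.14].

## Interface

Orientations are given as a rotation vector (axis times angle).
In Python, from bench import ctrl gives the robot as it stands. The module is installed in compiled form; this text tells all that it offers.
- The arm moves only by the tool jog_arm, never from a script. Its argument "moves" is one flat list of numbers, 7 for each row, row after row: the shift along the tool's x, y, z in units of 30 cm (1.0 is 30 cm), then the turn, a rotation vector about the tool's x, y, z in units of 60 degrees (1.0 is 60 degrees), then the gripper's target within -1 to 1 (fully open at 1, half-way at 0, shut at -1). In form: [x, y, z, wx, wy, wz, fingers, x, y, z, wx, wy, wz, fingers, ...]. A call has exactly 8 rows; each row is the pose to reach, as a shift and turn from the pose commanded when the call began, along the tool's axes at that moment; what a row does not reach only later rows make up. A row lasts 1/8 s, in which the tool goes at most 62.5 mm and 10.7 degrees, less where a joint would pass 70% of its speed; a pose out of reach is approached as far as the arm can. A call with a number of a shift or a turn outside -1 to 1 is refused whole. A call with a gripper value outside its range is refused whole. The fingers move at their own pace and stop on an object; "newtons" is the grip in N (left out, the last holds). Time passes only in rows, so rows that repeat a pose let the fingers close, or fill a call up. It gives the time, the measured TCP pose, the force, the opening and the grip force at its end, in the units of the state.
- ctrl.get_state(): the state, without advancing time (a new reading comes with each control period).
- ctrl.get_image(name): name is "side" or "top" or "wrist"; returns a dict with "pixels" (400x640x3 uint8, red, green, blue), "fx", "fy", "cx", "cy" (pixels), "xyz" and "rotation" of the camera in the world; the wrist camera has in their place "tool_from_camera" (4x4, takes a point from camera to tool coordinates, whose origin is the TCP and whose axes are the flange's). Camera axes: x right, y up, looking along -z (the intrinsics and any distortion apply to the point x, -y, -z); pixel columns grow to the right and rows downward; lengths in m; the calibration is good to about 2 mm. A picture is of the moment at which its call begins: read the wrist's pose just before it. There is no depth.
- ctrl.close_job(): hands the job in; it is judged then, once.
The state is a dict: "time": time; "joint_positions": joint angles; "qd": joint speeds; "joint_torque": joint torques, N m; "position": TCP position; "tool_rot": TCP orientation; "ft_force": force on the tool from outside, world axes, zero at the start; "torque": the same for the moment, N m; "grip_width": opening from 0.0 (shut) to 1.0 (fully open); "grip_force": force on a finger pad.
Only numpy, scipy, OpenCV 4.12 (cv2) and the standard library are available. Lean on these libraries where they do the work, as an engineer would, in place of code of your own. Each camera call takes 0.05 s, during which the arm holds its last target. There are 200 camera calls.

## Working session

There is one attempt and no reset: what is moved stays moved. The work goes in short steps, Python scripts to look and compute and a tool call to move; the robot and the scene stay as the last step left them, time stands still between calls to the robot, and variables do not carry over. Pictures are saved under pics/ and viewed, at most 10 in all, crops included, and the job is handed in when it is done.

Besides the shell and the picture viewer there is one more tool, called as a command line: name --argument value ..., lists and objects as JSON in quotes. jog_arm: Moves the arm, as the interface text tells. Its arguments: {"type":"object","properties":{"moves":{"type":"array"},"newtons":{"type":"number"}},"required":["moves"]}

```bash
mkdir -p pics
cat > h.py <<'E'
import numpy as np, cv2, json
from bench import ctrl
from scipy.spatial.transform import Rotation as R
def snap(n,f):
    d=ctrl.get_image(n); cv2.imwrite(f'pics/{f}.png',cv2.cvtColor(np.array(d['pixels'],np.uint8),cv2.COLOR_RGB2BGR))
    m={k:np.array(v).tolist() for k,v in d.items() if k!='pixels'}; json.dump(m,open(f'pics/{f}.json','w')); return m
def rot(m):
    r=np.array(m['rotation']); return r if r.shape==(3,3) else R.from_rotvec(r).as_matrix() if r.size==3 else R.from_quat(r).as_matrix()
def onz(m,u,v,z):
    d=rot(m)@np.array([(u-m['cx'])/m['fx'],-(v-m['cy'])/m['fy'],-1]); o=np.array(m['xyz']); return o+d*(z-o[2])/d[2]
def proj(m,p):
    c=rot(m).T@(np.array(p)-m['xyz']); return m['cx']+m['fx']*c[0]/-c[2], m['cy']-m['fy']*c[1]/-c[2]
E
python3 - <<'E'
from h import *
for n in('top','side'):
    print(n,snap(n,n+'0'))
s=ctrl.get_state();print({k:np.round(v,3).tolist() for k,v in s.items()},ctrl.grasp_offset)
E
```

```text
top {'fx': 374.8142584550633, 'fy': 374.8142584550633, 'cx': 312.22982979675544, 'cy': 197.77107800422706, 'xyz': [0.517275057363709, 0.01620153111174997, 1.0558007513260725], 'rotation': [0.07217376522046406, -0.06326317196134174, -1.5505813601325202]}
side {'fx': 432.4364962706167, 'fy': 432.4364962706167, 'cx': 318.5373991089909, 'cy': 205.69421823481505, 'xyz': [0.4491488762626196, -0.9658790781904047, 0.8943339078438037], 'rotation': [0.9190550654635967, -0.0656479461188833, -0.07832232685618153]}
{'time': 0.1, 'joint_positions': [-1.329, 0.322, -0.07, 1.452, 0.023, 1.371, -0.057], 'qd': [-0.0, -0.002, -0.001, -0.002, 0.002, -0.001, 0.0], 'joint_torque': [-0.0, -49.256, -0.406, -31.341, -0.064, 0.039, 0.0], 'position': [0.147, 0.633, 0.222], 'tool_rot': [-0.357, -3.121, 0.003], 'ft_force': [-0.27, -0.199, -0.384], 'torque': [0.017, -0.02, -0.023], 'grip_force': 0.0, 'grip_width': 0.998} 0.0187
```

View pics/top0.png

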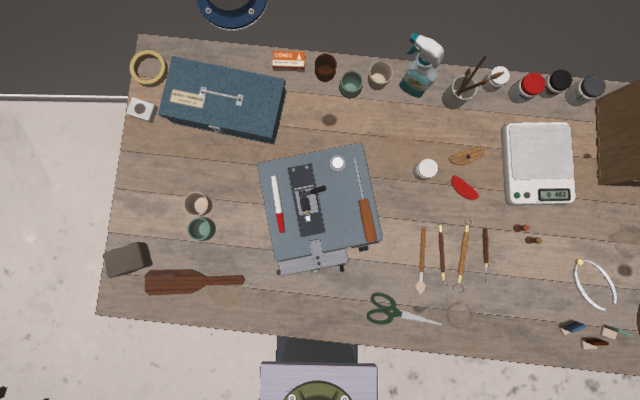

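View pics/side0.png

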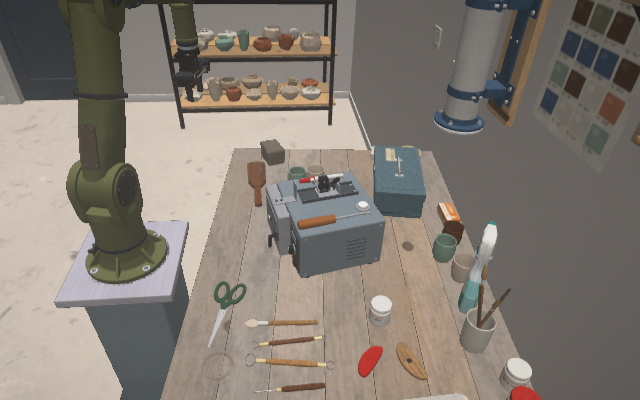

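Top view: the kiln is at (258,163)-(382,240) with its door towards the robot and turned about 10°. The slide is at (305,200), marker at (278,203), screwdriver at (365,210). I'll enlarge both.

Run:
```python
import cv2
a=cv2.imread('pics/top0.png')[135:285,245:395]; cv2.imwrite('pics/topc.png',cv2.resize(a,(600,600),interpolation=cv2.INTER_CUBIC))
a=cv2.imread('pics/side0.png')[160:280,255:395]; cv2.imwrite('pics/sidec.png',cv2.resize(a,(700,600),interpolation=cv2.INTER_CUBIC))
```

```text
(no output)
```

View pics/topc.png

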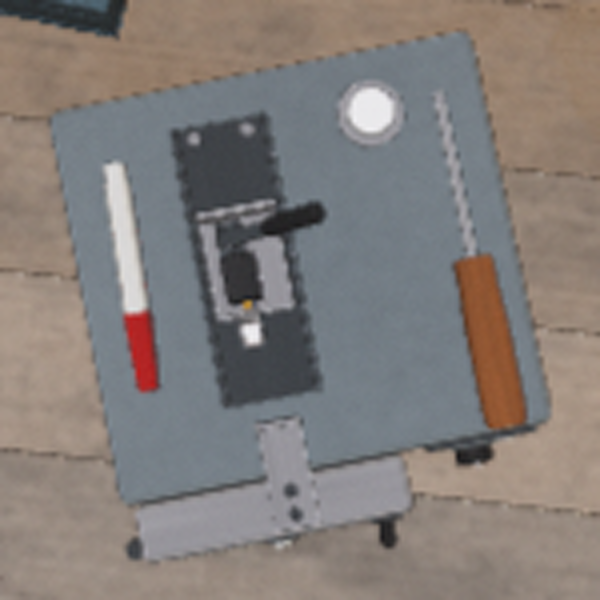

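View pics/sidec.png

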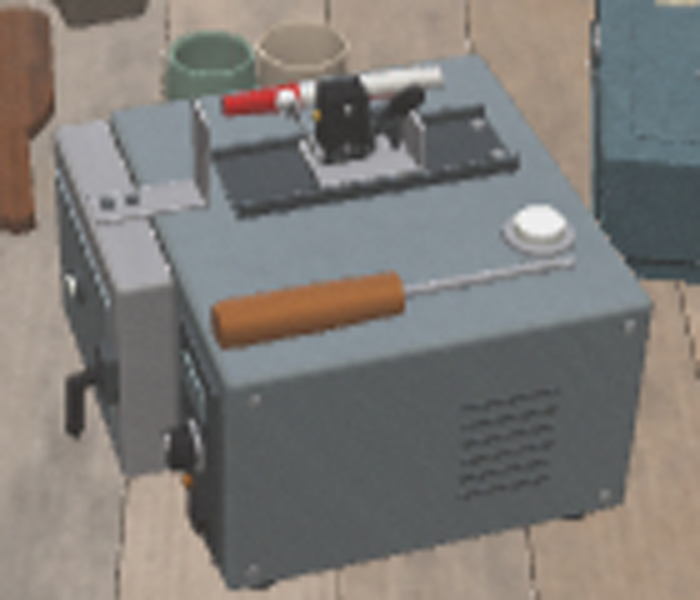

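```bash
cat > fit.py <<'E'
from h import *
from scipy.optimize import least_squares
mt=json.load(open('pics/top0.json')); ms=json.load(open('pics/side0.json'))
def T(p,u,v): return 245+u/4,135+v/4
tp=lambda u,v:(mt,245+u/4,135+v/4); sd=lambda u,v:(ms,255+u/5,160+v/5)
pts=[(tp(52,115),(.12,.13,.17)),(tp(468,32),(.12,-.13,.17)),(tp(122,502),(-.12,.13,.17)),
 (tp(172,128),(.098,.059,.18)),(tp(268,113),(.098,.001,.18)),(tp(225,407),(-.07,.059,.18)),(tp(322,388),(-.07,.001,.18)),
 (sd(650,308),(.12,-.13,.17)),(sd(228,388),(-.12,-.13,.17)),(sd(478,58),(.12,.13,.17)),(sd(240,212),(-.07,.001,.18)),(sd(518,165),(.098,.001,.18))]
def W(x,p):
    c,s=np.cos(x[2]),np.sin(x[2]); return np.array([x[0]+c*p[0]-s*p[1],x[1]+s*p[0]+c*p[1],p[2]])
f=lambda x:np.concatenate([np.subtract(proj(o[0],W(x,p)),o[1:]) for o,p in pts])
r=least_squares(f,[.5,0,.2],loss='soft_l1')
X=r.x
def K(p):
    c,s=np.cos(X[2]),np.sin(X[2]); d=np.array(p[:2])-X[:2]; return np.round([c*d[0]+s*d[1],-s*d[0]+c*d[1],p[2]],4)
if __name__=='__main__':
    print(X); print(np.round(f(X).reshape(-1,2),1).tolist())
    for n,o,z in [('flL',tp(197,218),.206),('flR',tp(275,203),.206),('strikerTL',tp(258,425),.227),('TR',tp(300,418),.227),('gripend',tp(322,213),.23),('mk',tp(115,165),.178),('mk2',tp(148,390),.178),('sw',tp(240,275),.225)]:
        print(n,K(onz(*o,z)))
    print('sideflangeTop',K(onz(*sd(415,118),.206)))
E
python3 fit.py
```

```text
[0.58297036 0.00264869 0.21214571]
[[-0.7, 0.1], [1.8, 0.3], [0.2, 2.9], [-0.1, -0.6], [-0.1, -1.5], [0.0, -0.2], [0.3, -0.2], [0.3, -0.1], [-2.4, 0.6], [-0.4, -1.1], [-0.1, -0.6], [0.9, -0.8]]
flL [0.0382 0.0536 0.206 ]
flR [0.0381 0.0083 0.206 ]
strikerTL [-0.083   0.0415  0.227 ]
TR [-0.0837  0.0181  0.227 ]
gripend [ 0.0248 -0.0156  0.23  ]
mk [0.0817 0.0962 0.178 ]
mk2 [-0.0521  0.1015  0.178 ]
sw [1.00e-04 3.56e-02 2.25e-01]
sideflangeTop [0.0394 0.0231 0.206 ]
```

```bash
cat > go.py <<'E'
import sys; from fit import *
s=ctrl.get_state(); p=np.array(s['position']); Rt=R.from_rotvec(s['tool_rot'])
def Kp(x,y,z): return W(X,(x,y,z))
c,sn=np.cos(X[2]),np.sin(X[2])
Rg=R.from_matrix(np.array([[-c,-sn,0],[-sn,c,0],[0,0,-1]]).T.reshape(3,3).T) # tool x=-kiln x, y=kiln y
Rg=R.from_matrix(np.column_stack([[-c,-sn,0],[-sn,c,0],[0,0,-1]]))
def to(k):
    t=Kp(*k); return np.round(Rt.inv().apply(t-p)/.3,4).tolist(), np.round((Rt.inv()*Rg).as_rotvec()/np.deg2rad(60),4).tolist()
kf=K(s['ft_force']+np.r_[X[:2],0])
print('t',s['time'],'tcp kiln',K(p),'z',round(p[2],4),'F kiln',kf,'q',np.round(s['joint_positions'],2).tolist())
for a in sys.argv[1:]: print(a,to([float(v) for v in a.split(',')]))
E
python3 go.py .06,.031,.30
```

```text
t 0.1 tcp kiln [-0.2938  0.7078  0.2216] z 0.2216 F kiln [-0.3059 -0.138  -0.3842] q [-1.33, 0.32, -0.07, 1.45, 0.02, 1.37, -0.06]
.06,.031,.30 ([-2.0278, -1.5394, -0.2585], [-0.0016, -0.0002, -0.4201])
```

jog_arm --moves '[-0.1,-0.05,-0.2,0,0,0,-1,-0.25,-0.19,-0.26,0,0,0,-1,-0.4,-0.3,-0.26,0,0,0,-1,-0.55,-0.42,-0.26,0,0,0,-1,-0.7,-0.53,-0.26,0,0,0,-1,-0.85,-0.65,-0.26,0,0,0,-1,-1,-0.76,-0.26,0,0,0,-1,-1,-0.76,-0.26,0,0,0,-1]'

```text
time: 1.1
position: [0.3912, 0.3385, 0.3006]
tool_rot: [0.372, 3.118, -0.002]
ft_force: [-0.0, 0.8, -0.7]
grip_width: 0.173
grip_force: 0.0
```

jog_arm --moves '[-0.15,-0.11,0,0,0,-0.1,-1,-0.3,-0.23,0,0,0,-0.2,-1,-0.45,-0.34,0,0,0,-0.3,-1,-0.6,-0.45,0,0,0,-0.42,-1,-0.75,-0.56,0,0,0,-0.42,-1,-0.9,-0.68,0,0,0,-0.42,-1,-1,-0.75,0,0,0,-0.42,-1,-1,-0.75,0,0,0,-0.42,-1]'

```text
time: 2.1
position: [0.6299, 0.0538, 0.2994]
tool_rot: [0.325, -3.123, 0.003]
ft_force: [-0.4, 0.4, -0.6]
grip_width: 0.004
grip_force: 0.0
```

```bash
python3 go.py .062,.031,.30 .062,.031,.191
```

```text
t 2.1 tcp kiln [0.0566 0.0401 0.2994] z 0.2994 F kiln [-0.339   0.5253 -0.6034] q [-0.53, 0.28, 0.5, 1.39, -0.13, 1.51, 1.75]
.062,.031,.30 ([-0.018, -0.0303, -0.0019], [-0.0017, -0.0015, -0.0045])
.062,.031,.191 ([-0.0186, -0.0296, 0.3614], [-0.0017, -0.0015, -0.0045])
```

jog_arm --moves '[-0.019,-0.03,0,0,0,-0.005,-1,-0.019,-0.03,0,0,0,-0.005,-1,-0.019,-0.03,0.08,0,0,-0.005,-1,-0.019,-0.03,0.16,0,0,-0.005,-1,-0.019,-0.03,0.24,0,0,-0.005,-1,-0.019,-0.03,0.3,0,0,-0.005,-1,-0.019,-0.03,0.361,0,0,-0.005,-1,-0.019,-0.03,0.361,0,0,-0.005,-1]'

```text
time: 3.1
position: [0.6355, 0.0491, 0.1907]
tool_rot: [0.341, -3.12, 0.0]
ft_force: [-0.6, -0.5, 0.9]
grip_width: 0.008
grip_force: 0.0
```

```bash
python3 -c "
from h import *
snap('side','side1')
a=cv2.imread('pics/side1.png')[160:280,255:395]; cv2.imwrite('pics/side1c.png',cv2.resize(a,(700,600),interpolation=cv2.INTER_CUBIC))"; python3 go.py .062,.031,.191
```

```text
t 3.15 tcp kiln [0.0619 0.0341 0.1919] z 0.1919 F kiln [0.0798 0.9089 0.2594] q [-0.51, 0.33, 0.49, 1.54, -0.16, 1.31, 1.79]
.062,.031,.191 ([-0.0004, -0.0104, 0.0032], [0.0001, -0.0007, 0.0051])
```

View pics/side1c.png

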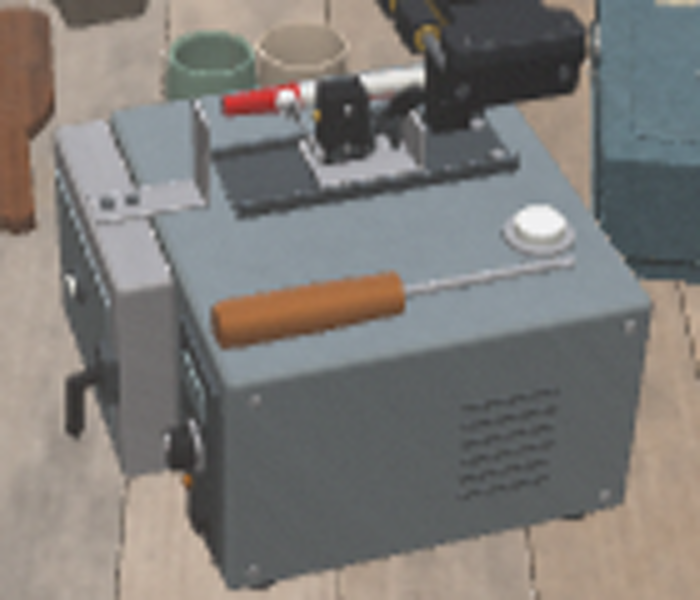

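The fingers stand just behind the flange and nothing has been touched. Pushing.

jog_arm --moves '[0.01,-0.01,0,0,0,0.005,-1,0.021,-0.01,0,0,0,0.005,-1,0.032,-0.01,0,0,0,0.005,-1,0.043,-0.01,0,0,0,0.005,-1,0.054,-0.01,0,0,0,0.005,-1,0.065,-0.01,0,0,0,0.005,-1,0.076,-0.01,0,0,0,0.005,-1,0.087,-0.01,0,0,0,0.005,-1]'

```text
time: 4.15
position: [0.6149, 0.0409, 0.193]
tool_rot: [-0.332, 3.116, -0.0]
ft_force: [7.2, 1.4, -4.6]
grip_width: 0.002
grip_force: 4.6
```

```bash
python3 go.py .024,.031,.191
```

```text
t 4.15 tcp kiln [0.0392 0.0306 0.193 ] z 0.193 F kiln [ 7.3215 -0.1781 -4.605 ] q [-0.52, 0.27, 0.5, 1.61, -0.14, 1.29, 1.78]
.024,.031,.191 ([0.0509, 0.0012, 0.0063], [-0.0011, 0.0079, 0.0005])
```

jog_arm --moves '[0.005,0,0,0,0,0,-1,0.01,0,0,0,0,0,-1,0.015,0,0,0,0,0,-1,0.02,0,0,0,0,0,-1,0.025,0,0,0,0,0,-1,0.03,0,0,0,0,0,-1,0.035,0,0,0,0,0,-1,0.04,0,0,0,0,0,-1]'

```text
time: 5.15
position: [0.6031, 0.0383, 0.193]
tool_rot: [-0.332, 3.116, -0.0]
ft_force: [9.1, 1.0, -4.2]
grip_width: 0.008
grip_force: 4.5
```

```bash
python3 go.py
```

```text
t 5.15 tcp kiln [0.0272 0.0306 0.193 ] z 0.193 F kiln [ 9.1577 -0.9168 -4.1651] q [-0.53, 0.25, 0.5, 1.64, -0.12, 1.28, 1.77]
```

jog_arm --moves '[0.001,0,0,0,0,0,-1,0.002,0,0,0,0,0,-1,0.003,0,0,0,0,0,-1,0.004,0,0,0,0,0,-1,0.005,0,0,0,0,0,-1,0.006,0,0,0,0,0,-1,0.007,0,0,0,0,0,-1,0.008,0,0,0,0,0,-1]'

```text
time: 6.15
position: [0.6008, 0.0378, 0.193]
tool_rot: [-0.332, 3.116, -0.001]
ft_force: [8.4, 1.2, -4.2]
grip_width: 0.003
grip_force: 4.5
```

```bash
python3 go.py
```

```text
t 6.15 tcp kiln [0.0248 0.0306 0.193 ] z 0.193 F kiln [ 8.4647 -0.6347 -4.1714] q [-0.53, 0.24, 0.5, 1.64, -0.12, 1.28, 1.77]
```

jog_arm --moves '[0.001,0,0,0,0,0,-1,0.002,0,0,0,0,0,-1,0.003,0,0,0,0,0,-1,0.003,0,0,0,0,0,-1,0.004,0,0,0,0,0,-1,0.005,0,0,0,0,0,-1,0.006,0,0,0,0,0,-1,0.007,0,0,0,0,0,-1]'

```text
time: 7.15
position: [0.5988, 0.0374, 0.193]
tool_rot: [-0.332, 3.116, -0.001]
ft_force: [9.2, 0.7, -4.9]
grip_width: 0.001
grip_force: 4.5
```

jog_arm --moves '[0.001,0,0,0,0,0,-1,0.002,0,0,0,0,0,-1,0.003,0,0,0,0,0,-1,0.003,0,0,0,0,0,-1,0.004,0,0,0,0,0,-1,0.005,0,0,0,0,0,-1,0.006,0,0,0,0,0,-1,0.007,0,0,0,0,0,-1]'

```text
time: 8.15
position: [0.5967, 0.0369, 0.193]
tool_rot: [-0.332, 3.116, -0.001]
ft_force: [9.8, 0.4, -4.8]
grip_width: 0.004
grip_force: 4.5
```

```bash
python3 go.py
```

```text
t 8.15 tcp kiln [0.0206 0.0306 0.193 ] z 0.193 F kiln [ 9.6085 -1.7018 -4.8033] q [-0.53, 0.23, 0.5, 1.65, -0.12, 1.28, 1.77]
```

jog_arm --moves '[0.001,0,0,0,0,0,-1,0.002,0,0,0,0,0,-1,0.003,0,0,0,0,0,-1,0.003,0,0,0,0,0,-1,0.004,0,0,0,0,0,-1,0.005,0,0,0,0,0,-1,0.006,0,0,0,0,0,-1,0.007,0,0,0,0,0,-1]'

```text
time: 9.15
position: [0.5947, 0.0364, 0.193]
tool_rot: [-0.332, 3.116, -0.001]
ft_force: [9.4, 0.3, -4.3]
grip_width: 0.005
grip_force: 4.5
```

jog_arm --moves '[0.001,0,0,0,0,0,-1,0.002,0,0,0,0,0,-1,0.003,0,0,0,0,0,-1,0.003,0,0,0,0,0,-1,0.004,0,0,0,0,0,-1,0.005,0,0,0,0,0,-1,0.006,0,0,0,0,0,-1,0.007,0,0,0,0,0,-1]'

```text
time: 10.15
position: [0.5926, 0.036, 0.193]
tool_rot: [-0.332, 3.116, -0.001]
ft_force: [9.3, 0.1, -5.1]
grip_width: 0.003
grip_force: 4.5
```

jog_arm --moves '[0.001,0,0,0,0,0,-1,0.002,0,0,0,0,0,-1,0.003,0,0,0,0,0,-1,0.003,0,0,0,0,0,-1,0.004,0,0,0,0,0,-1,0.005,0,0,0,0,0,-1,0.006,0,0,0,0,0,-1,0.007,0,0,0,0,0,-1]'

```text
time: 11.15
position: [0.5906, 0.0356, 0.193]
tool_rot: [-0.332, 3.116, -0.001]
ft_force: [8.8, 1.0, -3.5]
grip_width: 0.004
grip_force: 4.5
```

jog_arm --moves '[0.001,0,0,0,0,0,-1,0.002,0,0,0,0,0,-1,0.003,0,0,0,0,0,-1,0.003,0,0,0,0,0,-1,0.004,0,0,0,0,0,-1,0.005,0,0,0,0,0,-1,0.006,0,0,0,0,0,-1,0.007,0,0,0,0,0,-1]'

```text
time: 12.15
position: [0.5885, 0.0351, 0.193]
tool_rot: [-0.332, 3.116, -0.001]
ft_force: [9.3, 1.2, -3.8]
grip_width: 0.001
grip_force: 4.5
```

jog_arm --moves '[0.001,0,0,0,0,0,-1,0.002,0,0,0,0,0,-1,0.003,0,0,0,0,0,-1,0.003,0,0,0,0,0,-1,0.004,0,0,0,0,0,-1,0.005,0,0,0,0,0,-1,0.006,0,0,0,0,0,-1,0.007,0,0,0,0,0,-1]'

```text
time: 13.15
position: [0.5864, 0.0347, 0.193]
tool_rot: [-0.332, 3.116, -0.0]
ft_force: [9.6, 0.4, -3.9]
grip_width: 0.002
grip_force: 4.5
```

jog_arm --moves '[0.001,0,0,0,0,0,-1,0.002,0,0,0,0,0,-1,0.003,0,0,0,0,0,-1,0.003,0,0,0,0,0,-1,0.004,0,0,0,0,0,-1,0.005,0,0,0,0,0,-1,0.006,0,0,0,0,0,-1,0.007,0,0,0,0,0,-1]'

```text
time: 14.15
position: [0.5847, 0.0343, 0.193]
tool_rot: [-0.332, 3.115, -0.001]
ft_force: [10.1, 1.5, -5.2]
grip_width: 0.007
grip_force: 5.1
```

jog_arm --moves '[0.001,0,0,0,0,0,-1,0.001,0,0,0,0,0,-1,0.002,0,0,0,0,0,-1,0.003,0,0,0,0,0,-1,0.003,0,0,0,0,0,-1,0.004,0,0,0,0,0,-1,0.004,0,0,0,0,0,-1,0.005,0,0,0,0,0,-1]'

```text
time: 15.15
position: [0.5844, 0.0342, 0.1931]
tool_rot: [-0.332, 3.112, -0.001]
ft_force: [13.1, 1.1, -7.5]
grip_width: 0.008
grip_force: 6.7
```

jog_arm --moves '[0.001,0,0,0,0,0,-1,0.001,0,0,0,0,0,-1,0.002,0,0,0,0,0,-1,0.003,0,0,0,0,0,-1,0.003,0,0,0,0,0,-1,0.004,0,0,0,0,0,-1,0.004,0,0,0,0,0,-1,0.005,0,0,0,0,0,-1]'

```text
time: 16.15
position: [0.583, 0.0339, 0.1931]
tool_rot: [-0.332, 3.112, -0.001]
ft_force: [13.1, 0.7, -7.3]
grip_width: 0.005
grip_force: 6.6
```

jog_arm --moves '[0.001,0,0,0,0,0,-1,0.001,0,0,0,0,0,-1,0.002,0,0,0,0,0,-1,0.003,0,0,0,0,0,-1,0.003,0,0,0,0,0,-1,0.004,0,0,0,0,0,-1,0.004,0,0,0,0,0,-1,0.005,0,0,0,0,0,-1]'

```text
time: 17.15
position: [0.5815, 0.0336, 0.1931]
tool_rot: [-0.332, 3.112, -0.001]
ft_force: [13.1, 1.3, -7.9]
grip_width: 0.003
grip_force: 6.5
```

jog_arm --moves '[0.001,0,0,0,0,0,-1,0.001,0,0,0,0,0,-1,0.002,0,0,0,0,0,-1,0.003,0,0,0,0,0,-1,0.003,0,0,0,0,0,-1,0.004,0,0,0,0,0,-1,0.004,0,0,0,0,0,-1,0.005,0,0,0,0,0,-1]'

```text
time: 18.15
position: [0.5804, 0.0333, 0.1931]
tool_rot: [-0.332, 3.111, -0.001]
ft_force: [14.8, 1.7, -9.6]
grip_width: 0.005
grip_force: 7.0
```

jog_arm --moves '[0.001,0,0,0,0,0,-1,0.001,0,0,0,0,0,-1,0.002,0,0,0,0,0,-1,0.003,0,0,0,0,0,-1,0.003,0,0,0,0,0,-1,0.004,0,0,0,0,0,-1,0.004,0,0,0,0,0,-1,0.005,0,0,0,0,0,-1]'

```text
time: 19.15
position: [0.5796, 0.0332, 0.1932]
tool_rot: [-0.332, 3.11, -0.001]
ft_force: [16.2, 2.0, -9.3]
grip_width: 0.002
grip_force: 8.1
```

jog_arm --moves '[0.001,0,0,0,0,0,-1,0.001,0,0,0,0,0,-1,0.002,0,0,0,0,0,-1,0.002,0,0,0,0,0,-1,0.003,0,0,0,0,0,-1,0.003,0,0,0,0,0,-1,0.004,0,0,0,0,0,-1,0.004,0,0,0,0,0,-1]'

```text
time: 20.15
position: [0.5787, 0.033, 0.1932]
tool_rot: [-0.332, 3.109, -0.001]
ft_force: [16.7, 1.7, -9.8]
grip_width: 0.003
grip_force: 8.4
```

```bash
python3 go.py
```

```text
t 20.15 tcp kiln [0.0022 0.0306 0.1932] z 0.1932 F kiln [16.6631 -1.8264 -9.8419] q [-0.54, 0.19, 0.5, 1.7, -0.09, 1.26, 1.76]
```

jog_arm --moves '[0.001,0,0,0,0,0,-1,0.001,0,0,0,0,0,-1,0.002,0,0,0,0,0,-1,0.002,0,0,0,0,0,-1,0.003,0,0,0,0,0,-1,0.003,0,0,0,0,0,-1,0.003,0,0,0,0,0,-1,0.003,0,0,0,0,0,-1]'

```text
time: 21.15
position: [0.5768, 0.0326, 0.1931]
tool_rot: [-0.332, 3.111, -0.001]
ft_force: [14.4, 1.5, -8.3]
grip_width: 0.007
grip_force: 7.1
```

jog_arm --moves '[0.001,0,0,0,0,0,-1,0.001,0,0,0,0,0,-1,0.001,0,0,0,0,0,-1,0.002,0,0,0,0,0,-1,0.002,0,0,0,0,0,-1,0.002,0,0,0,0,0,-1,0.002,0,0,0,0,0,-1,0.002,0,0,0,0,0,-1]'

```text
time: 22.15
position: [0.576, 0.0323, 0.1931]
tool_rot: [-0.332, 3.112, -0.001]
ft_force: [12.9, 1.6, -7.5]
grip_width: 0.003
grip_force: 6.6
```

```bash
python3 go.py
```

```text
t 22.15 tcp kiln [-0.0006  0.0305  0.1931] z 0.1931 F kiln [12.9632 -1.1885 -7.5122] q [-0.55, 0.18, 0.5, 1.71, -0.09, 1.26, 1.76]
```

Clicked: the force fell from 16.7 to 12.9 N, about 9 mm past contact. I'll back off, lift and look.

jog_arm --moves '[-0.03,0,0,0,0,0,-1,-0.07,0,0,0,0,0,-1,-0.1,0,0,0,0,0,-1,-0.1,0,-0.08,0,0,0,-1,-0.1,0,-0.16,0,0,0,-1,-0.1,0,-0.24,0,0,0,-1,-0.1,0,-0.32,0,0,0,-1,-0.1,0,-0.32,0,0,0,-1]'

```text
time: 23.15
position: [0.6018, 0.0378, 0.2901]
tool_rot: [-0.332, 3.121, 0.0]
ft_force: [0.4, -0.8, 0.2]
grip_width: 0.003
grip_force: 0.0
```

```bash
python3 -c "
from h import *
snap('side','side2');a=cv2.imread('pics/side2.png')[160:280,255:395]; cv2.imwrite('pics/side2c.png',cv2.resize(a,(700,600),interpolation=cv2.INTER_CUBIC))"; python3 go.py -- -.027,-.02,.265 2>/dev/null || python3 - <<'E'
import sys; sys.argv=['go.py','-.027,-.02,.265']; exec(open('go.py').read())
E
```

```text
t 23.2 tcp kiln [0.025  0.0306 0.2885] z 0.2885 F kiln [0.3859 0.6053 0.0225] q [-0.54, 0.21, 0.51, 1.49, -0.1, 1.47, 1.76]
t 23.2 tcp kiln [0.025  0.0306 0.2885] z 0.2885 F kiln [0.3859 0.6053 0.0225] q [-0.54, 0.21, 0.51, 1.49, -0.1, 1.47, 1.76]
-.027,-.02,.265 ([0.1734, -0.1688, 0.0782], [-0.0, 0.0009, -0.0002])
```

View pics/side2c.png

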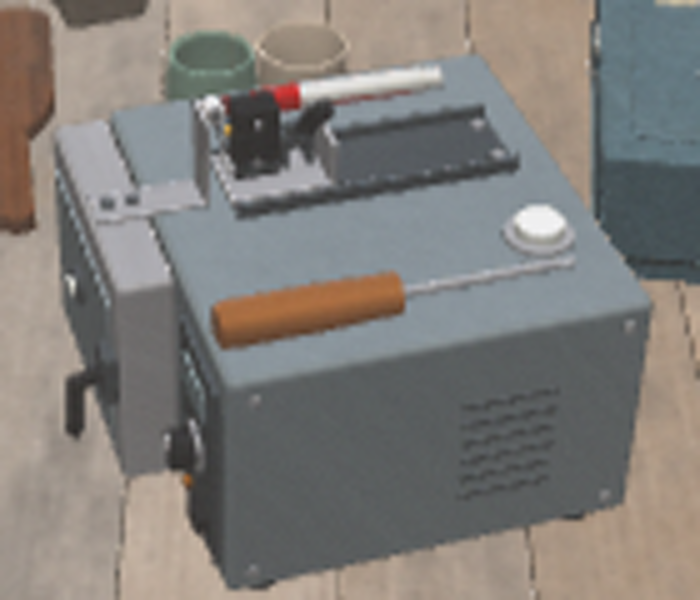

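The roller at crop (210,108) is against the striker, and the clamp is still up with its grip end at crop (320,108). I'll check the grip position by projection.

```bash
python3 -c "
from fit import *
for p in [(-.027,.033,.196),(-.027,-.004,.233),(-.027,-.015,.245),(-.010,.03,.206),(-.01,.007,.206)]:
    u,v=proj(ms,W(X,p)); print(p,round((u-255)*5),round((v-160)*5))
snap('top','top2');a=cv2.imread('pics/top2.png')[135:285,245:395]; cv2.imwrite('pics/top2c.png',cv2.resize(a,(600,600),interpolation=cv2.INTER_CUBIC))
for p in [(-.027,-.004,.233),(-.027,-.015,.245),(-.01,.007,.206)]:
    u,v=proj(mt,W(X,p)); print(p,round((u-245)*4),round((v-135)*4))
"
```

```text
(-0.027, 0.033, 0.196) 297 141
(-0.027, -0.004, 0.233) 319 123
(-0.027, -0.015, 0.245) 326 115
(-0.01, 0.03, 0.206) 328 125
(-0.01, 0.007, 0.206) 341 147
(-0.027, -0.004, 0.233) 320 309
(-0.027, -0.015, 0.245) 340 304
(-0.01, 0.007, 0.206) 294 285
```

View pics/top2c.png

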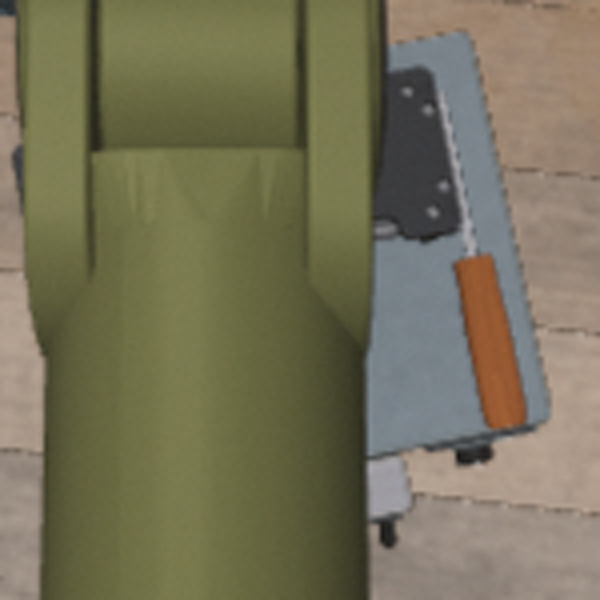

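jog_arm --moves '[0.05,-0.05,0,0,0,0,-1,0.1,-0.1,0,0,0,0,-1,0.14,-0.14,0,0,0,0,-1,0.167,-0.169,0,0,0,0,-1,0.167,-0.169,0.03,0,0,0,-1,0.167,-0.169,0.06,0,0,0,-1,0.167,-0.169,0.08,0,0,0,-1,0.167,-0.169,0.08,0,0,0,-1]'

```text
time: 24.25
position: [0.5619, -0.0217, 0.2632]
tool_rot: [0.334, -3.122, 0.0]
ft_force: [-0.6, 1.2, -0.6]
grip_width: 0.005
grip_force: 0.0
```

Run:
```python
from h import *
snap('side','side3');a=cv2.imread('pics/side3.png')[150:240,270:375]; cv2.imwrite('pics/side3c.png',cv2.resize(a,(700,600),interpolation=cv2.INTER_CUBIC))
import sys; sys.argv=['go.py','-.025,-.02,.205']; exec(open('go.py').read())
```

```text
t 24.3 tcp kiln [-0.0255 -0.0195  0.2638] z 0.2638 F kiln [ 0.2784 -0.0456  0.53  ] q [-0.5, 0.12, 0.54, 1.63, -0.06, 1.41, 1.83]
-.025,-.02,.205 ([-0.0017, -0.0015, 0.196], [-0.0001, -0.0007, 0.0005])
```

View pics/side3c.png

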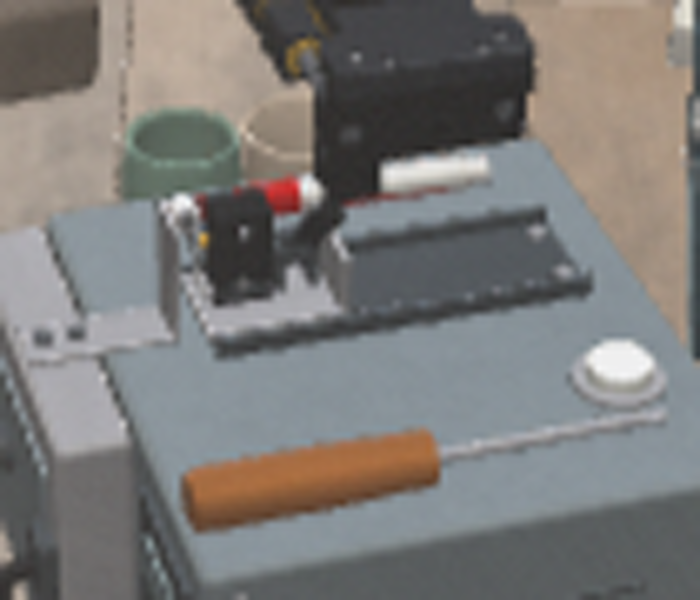

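The finger is centred over the grip to within a few mm, so I'll shift 3 mm towards the door and press.

jog_arm --moves '[0.01,0,0.02,0,0,0,-1,0.01,0,0.05,0,0,0,-1,0.01,0,0.075,0,0,0,-1,0.01,0,0.1,0,0,0,-1,0.01,0,0.12,0,0,0,-1,0.01,0,0.14,0,0,0,-1,0.01,0,0.16,0,0,0,-1,0.01,0,0.18,0,0,0,-1]'

```text
time: 25.3
position: [0.5633, -0.0394, 0.214]
tool_rot: [-0.313, 3.116, -0.033]
ft_force: [4.9, -27.3, 9.4]
grip_width: -0.0
grip_force: 14.7
```

jog_arm --moves '[0,0,0.004,0,0,0,-1,0,0,0.007,0,0,0,-1,0,0,0.011,0,0,0,-1,0,0,0.014,0,0,0,-1,0,0,0.018,0,0,0,-1,0,0,0.021,0,0,0,-1,0,0,0.025,0,0,0,-1,0,0,0.025,0,0,0,-1]'

```text
time: 26.3
position: [0.5633, -0.041, 0.2057]
tool_rot: [-0.311, 3.116, -0.036]
ft_force: [6.5, -29.2, 5.2]
grip_width: 0.004
grip_force: 14.6
```

```bash
python3 go.py
```

```text
t 26.3 tcp kiln [-0.0284 -0.0386  0.2057] z 0.2057 F kiln [  0.232  -29.9504   5.1682] q [-0.49, 0.15, 0.55, 1.72, -0.06, 1.28, 1.84]
```

The fingertips slid off the outside of the lever's end, giving a side load of 30 N. I'll move clear in -y, lift and look.

jog_arm --moves '[0,-0.03,0,0,0,0,-1,0,-0.06,0,0,0,0,-1,0,-0.09,0,0,0,0,-1,0,-0.1,-0.06,0,0,0,-1,0,-0.1,-0.12,0,0,0,-1,0,-0.1,-0.2,0,0,0,-1,0,-0.1,-0.26,0,0,0,-1,0,-0.1,-0.26,0,0,0,-1]'

```text
time: 27.3
position: [0.5666, -0.0519, 0.2829]
tool_rot: [-0.333, 3.12, 0.0]
ft_force: [-0.9, -0.6, 0.2]
grip_width: 0.006
grip_force: 0.0
```

Run:
```python
from h import *
snap('side','side4');a=cv2.imread('pics/side4.png')[150:240,270:375]; cv2.imwrite('pics/side4c.png',cv2.resize(a,(700,600),interpolation=cv2.INTER_CUBIC))
import sys; sys.argv=['go.py']; exec(open('go.py').read())
```

```text
t 27.35 tcp kiln [-0.0281 -0.0497  0.2815] z 0.2815 F kiln [ 0.0768  0.8309 -0.3073] q [-0.46, 0.13, 0.56, 1.59, -0.07, 1.44, 1.89]
```

View pics/side4c.png

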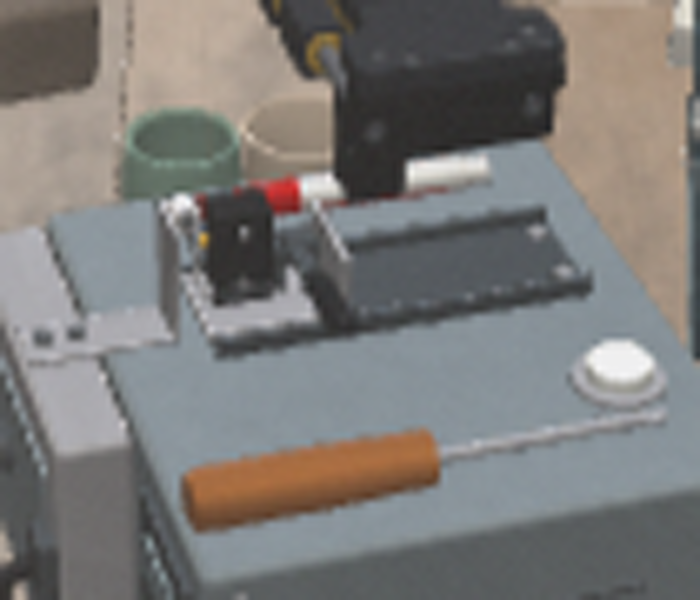

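The lever is nearly down, with its end at crop (335,315), and the carriage looks unmoved. I'll press at the pad again, now from above.

Run:
```python
import sys; sys.argv=['go.py','-.0275,-.017,.215']; exec(open('go.py').read())
for p in [(-.028,-.035,.196),(-.028,-.03,.215),(-.01,.007,.206)]:
    u,v=proj(ms,Kp(*p)); print(p,round((u-270)*6.667),round((v-150)*6.667))
```

```text
t 27.35 tcp kiln [-0.0281 -0.0497  0.2815] z 0.2815 F kiln [ 0.0768  0.8309 -0.3073] q [-0.46, 0.13, 0.56, 1.59, -0.07, 1.44, 1.89]
-.0275,-.017,.215 ([-0.0018, 0.109, 0.2216], [0.0001, 0.0014, 0.0005])
(-0.028, -0.035, 0.196) 344 348
(-0.028, -0.03, 0.215) 341 303
(-0.01, 0.007, 0.206) 355 263
```

jog_arm --moves '[0,0.05,0,0,0,0,-1,0,0.109,0,0,0,0,-1,0,0.109,0.05,0,0,0,-1,0,0.109,0.1,0,0,0,-1,0,0.109,0.14,0,0,0,-1,0,0.109,0.17,0,0,0,-1,0,0.109,0.2,0,0,0,-1,0,0.109,0.22,0,0,0,-1]'

```text
time: 28.35
position: [0.5587, -0.0204, 0.2142]
tool_rot: [0.332, -3.124, -0.0]
ft_force: [-0.3, 0.5, 0.5]
grip_width: 0.007
grip_force: 0.0
```

jog_arm --moves '[0,0,0.006,0,0,0,-1,0,0,0.012,0,0,0,-1,0,0,0.018,0,0,0,-1,0,0,0.024,0,0,0,-1,0,0,0.03,0,0,0,-1,0,0,0.035,0,0,0,-1,0,0,0.04,0,0,0,-1,0,0,0.04,0,0,0,-1]'

```text
time: 29.35
position: [0.5589, -0.0205, 0.2028]
tool_rot: [-0.332, 3.124, -0.0]
ft_force: [0.6, -1.0, 2.5]
grip_width: 0.005
grip_force: 0.8
```

```bash
python3 go.py
```

```text
t 29.35 tcp kiln [-0.0284 -0.0176  0.2028] z 0.2028 F kiln [ 0.372  -1.0817  2.4834] q [-0.49, 0.14, 0.53, 1.73, -0.08, 1.29, 1.84]
```

Touching at 0.203; press on to the stop.

jog_arm --moves '[0,0,0.002,0,0,0,-1,0,0,0.004,0,0,0,-1,0,0,0.006,0,0,0,-1,0,0,0.008,0,0,0,-1,0,0,0.01,0,0,0,-1,0,0,0.012,0,0,0,-1,0,0,0.014,0,0,0,-1,0,0,0.014,0,0,0,-1]'

```text
time: 30.35
position: [0.5593, -0.0205, 0.2015]
tool_rot: [-0.332, 3.122, 0.001]
ft_force: [-5.1, -2.3, 15.8]
grip_width: 0.007
grip_force: 8.0
```

jog_arm --moves '[0,0,-0.02,0,0,0,-1,0,0,-0.05,0,0,0,-1,0,0,-0.1,0,0,0,-1,0,0,-0.2,0,0,0,-1,0,0,-0.3,0,0,0,-1,0,0,-0.4,0,0,0,-1,0,0,-0.5,0,0,0,-1,0,0,-0.5,0,0,0,-1]'

```text
time: 31.35
position: [0.5598, -0.0202, 0.3516]
tool_rot: [-0.332, 3.119, 0.0]
ft_force: [0.1, -0.7, 0.6]
grip_width: 0.006
grip_force: 0.0
```

Run:
```python
from h import *
snap('side','side5')
A=[cv2.resize(cv2.imread(f'pics/{n}.png')[170:215,285:345],(400,300),interpolation=cv2.INTER_CUBIC) for n in('side3','side5')]
B=cv2.resize(cv2.imread('pics/side5.png'),(480,300)); cv2.imwrite('pics/cmp.png',np.vstack([np.hstack(A),np.hstack([B,np.zeros((300,320,3),np.uint8)])]))
print(ctrl.get_state()['position'],ctrl.get_state()['ft_force'])
```

```text
[ 0.55912843 -0.02012178  0.34976152] [-0.93979299 -0.58814368 -0.58400585]
```

View pics/cmp.png

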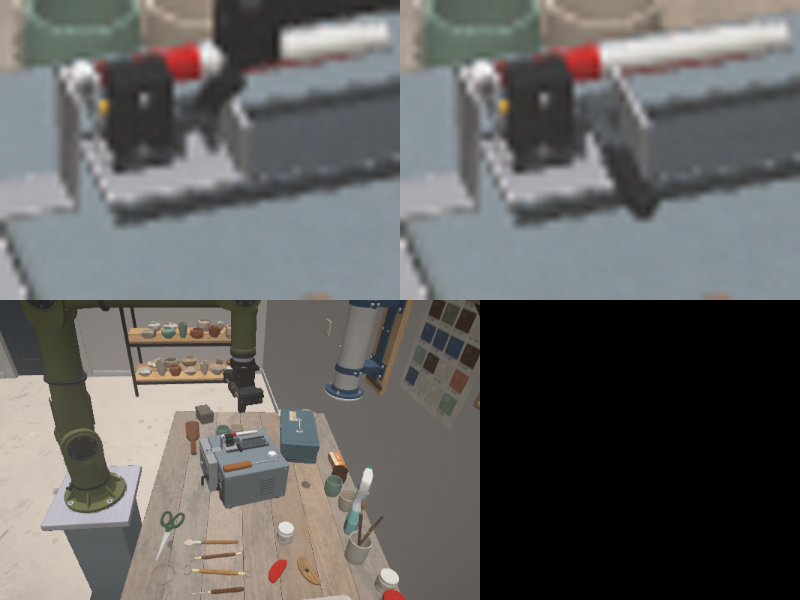

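The lever is fully down, the switch and roller are exactly where they were before clamping (roller at (85,75) in both crops), and the other things are undisturbed. Handing in.

```bash
python3 -c "
from bench import ctrl
print(ctrl.close_job())"
```

```text
the job is handed in; nothing more can be done
None
```

The job is handed in: the switch clicked over about 9 mm after the roller met the striker (an estimated 0.27 rad), and the clamp lever is pressed to its stop; the first press slipped off the lever's end with a side load of about 30 N, but in the last picture the carriage and the other things look unmoved.

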